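# Open the blow-off bay and give the control module a burst

## Robot

A 6-joint arm with a two-finger parallel gripper is mounted at the origin on the work surface. World frame = base frame: x ahead of the robot, y to its left, z up, the work surface at z = 0. Lengths are in m, angles in rad, forces in N, time in s.
With the tool pointing down it reaches from about 0.35 to 0.775 m from the base axis. Payload 5.5 kg.
Tool frame: the origin (TCP) lies at the very end of the fingers, on their centre line; the grasp point (between the pads) lies 19 mm behind it (env.grip_depth is the distance from the TCP to the grasp point, in m); z points along the fingers, y is the direction in which the jaws open and shut (so a half turn about z gives the same grasp; the last joint's range is limited). The gripper opens to 85 mm and grips with 20 to 120 N. Pads are 22 mm wide; open, the fingers measure 114 mm over their backs; the gripper's body (76 mm by 85 mm) begins 54 mm behind the grasp point. The pads swing forward as they close: fully open they stand 13 mm farther back than shut.
Start: joints at [-1.38, 0.313, 0.046, 1.304, 0, 1.431], TCP at [0.187, -0.544, 0.231] pointing down, gripper open.
Joint ranges: [-2.76, 2.76], [-0.86, 1.69], [-1.03, 1.26], [-2.2, 2.34], [-1.47, 1.5], [-3.14, 3.14]. Speed limits (rad/s): [2.57, 2.57, 3.14, 3.14, 3.14, 3.14].

## Interface

Orientations are given as a unit quaternion [w, x, y, z].
In Python, from workcell import env gives the robot as it stands.
- The arm moves only by the tool step_arm, never from a script. Its argument "series" is a list of rows, each a list of 3 entries, a list of its own where there are three numbers: the shift along the world's x, y, z in cm, then the turn about the world's z in rad, then the closure in counts, from 0 (fully open) to 255 (shut). A call has 1 to 5 rows; each row is the pose to reach, as a shift and turn from the pose measured when the call began; what a row does not reach only later rows make up. A row lasts 1/8 s, in which the tool goes at most 62.5 mm and 10.7 degrees, less where a joint would pass 70% of its speed; a pose out of reach is approached as far as the arm can. A call with a gripper value outside its range is refused whole. The fingers move at their own pace and stop on an object; "newtons" is the grip in N (left out, the last holds). Time passes only in rows, so rows that repeat a pose let the fingers close. It gives the time, the measured TCP pose, the force and the opening at its end, in the units of the state.
- env.get_state(): the state, without advancing time (a new reading comes with each control period).
- env.read_camera(name): name is "scene" or "top"; returns a dict with "frame" (384x512x3 uint8, red, green, blue), "vertical_fov" (degrees; the focal length in pixels is half the picture's height over the tangent of half this angle, whatever the lens; pixels are square), "cx", "cy" (the principal point, pixels), "camera_from_world" (4x4, takes a point from world to camera coordinates). Camera axes: x right, y down, z forward; pixel columns grow to the right and rows downward; lengths in m; the calibration is good to about 2 mm. A picture is of the moment at which its call begins. There is no depth.
- env.hand_in(): hands the job in, once; it reports no verdict.
The state is a dict: "clock": time; "joint_pos": joint angles; "qvel": joint speeds; "tau": joint torques, N m; "tcp_pos": TCP position; "orientation": TCP orientation; "wrist_force": force on the tool from outside, world axes, zero at the start; "ft_torque": the same for the moment, N m; "finger_gap": finger opening in m.
Only numpy, scipy, OpenCV 4.12 (cv2) and the standard library are available. Lean on these libraries where they do the work, as an engineer would, in place of code of your own. Each camera call takes 0.05 s, during which the arm holds its last target.

## Task

Lift the gravity latch of the small gate on the blow-off bay and swing the gate open by at least 60 degrees. Then press the nozzle cap of the air can leaning inside fully down for at least half a second, to blow off the module, and let it spring back up. Leave the gate open with the latch bar dropped back level, and do not disturb the carton, mug and spare can standing around.

Things in the scene. Friction and masses are not known exactly. Their poses are not given: they have to be found in the camera images.
- bay: Open grey steel frame (bay) fixed to the bench, 230 mm deep (x), 290 wide (y), 280 high. Origin: bench level, mid-width; base plate spans local x -70 to +160. Its front (gate) faces local -x, to the robot. An air can leans in a fixed cradle at local y +30; a finned module (90 x 32 mm, top 192 high) stands at x +40, y -88. Hinge post (215 high) at y +128, catch post at y -50, at the front.
- hood_edge (a point): Middle of the lower front edge of the bay's hood bar with lamp, 272 mm above the bench; the hood is 8 mm thick, as wide as the bay and runs 34 mm back (local +x) from here. It stands on a post at each end. The nozzle cap lies 14 mm in front of the edge and 94 mm lower, so a gripper straight above the cap hits the hood: come in tilted along the can.
- gate (a joint): Gate angle, rad: 0 shut, grows to 1.75 as its free end swings out to local -x of the bay (clockwise seen from above). Barred gate 145 mm wide, 10 thick, 30 to 195 mm above the bench (215 at the latch pivot), at the bay's front. Stays where left (friction 0.05 Nm). With the latch in its catch it moves at most about 0.02.
- hinge_axis (a point): Point on the gate's upright hinge axis, 240 mm above the bench, at the bay's local x -60, y +115 mm (left end of the gate as seen from the robot). When shut, the gate runs from here along local -y. The latch knob is 130 mm from it along the gate and 13 mm in front of the gate's mid-plane.
- latch (a joint): Angle of the latch bar, rad: 0 level, in the catch while the gate is shut; grows to 0.5 as its free end is lifted; falls back by its weight (100 g) when let go. Free of the catch above about 0.17. Can be lowered again once the gate is more than 0.25 rad open. Bar 113 mm long, 10 thick, 15 high, on the gate's front face, 195 to 210 mm above the bench.
- latch_knob (a point): Grip point on the axis of the black upright knob (18 mm across, 52 tall) standing on the latch bar: 22 mm below its top, 30 above the bar, 240 above the bench at rest. The bar pivots on the gate 60 mm to bay +y of the knob and 38 lower, about an axis square to the gate: raising the knob 15 mm turns it about 0.25 rad. Catch: a lip 35 mm to bay -y of the knob.
- nozzle_top (a point): Centre of the flat top of the grey nozzle cap (28 mm across, 18 high) on the white and blue air can (52 mm across), about 178 mm above the bench. This point's z axis is the can's axis, pointing out of the cap: up, leaning 30 degrees from vertical towards local -x of the bay (to the robot). A thin straw leaves the cap's side towards the module (bay -y).
- nozzle (a joint): How far the nozzle cap is pressed along the can's axis, m: 0 up, 0.006 fully down. A spring pushes it up with 3 N at the top and 8 N at the bottom.
- spare_can_mid (a point): Spare white can, 52 mm across, 170 mm tall, loose on the bench on the bay's +y side; point half-way up. Leave alone.
- carton_mid (a point): Small cardboard box 90 x 70 x 60 mm, loose on the bench on the bay's -y side; point half-way up. Leave alone.
- mug_mid (a point): White mug, 76 mm across, 90 mm tall, loose on the bench on the bay's -y side; point half-way up. Leave alone.

How it is judged:
By the outcome, as a careful person would: the job done as asked, in the order asked, and still so for the second after the job is handed in, with the robot touching nothing.
It also fails if it takes over 48 s, if anything falls off the work surface, if the arm or the gripper's body presses on something with over 40 N, if the wrist force passes 120 N, or if a joint passes its speed limit or range.

## Working session

There is one attempt and no reset: what is moved stays moved. The work goes in short steps, Python scripts to look and compute and a tool call to move; the robot and the scene stay as the last step left them, time stands still between calls to the robot, and variables do not carry over. Pictures are saved under pics/ and viewed, and the job is handed in when it is done.

Besides the shell and the picture viewer there is one more tool, called as name(argument=value, ...), one argument or row to a line, values as JSON. step_arm: Moves the arm, as the interface text tells. Its arguments: {"type":"object","properties":{"series":{"type":"array"},"newtons":{"type":"number"}},"required":["series"]}

```bash
mkdir -p pics; ls
python3 - <<'E'
from workcell import env
import cv2,pickle
print(env.get_state())
d={}
for n in ("scene","top"):
    c=env.read_camera(n); d[n]=c
    cv2.imwrite(f"pics/{n}0.png",c["frame"][:,:,::-1])
    print(n,c["vertical_fov"],c["cx"],c["cy"],c["camera_from_world"])
pickle.dump(d,open("cam0.pkl","wb"))
E
```

```text
pics
{'clock': 0.0, 'joint_pos': array([-1.37956750e+00,  3.13984514e-01,  4.49827869e-02,  1.30360334e+00,
       -2.96855586e-05,  1.43120796e+00]), 'qvel': array([ 0.00045818,  0.00032474,  0.00241357, -0.00087794,  0.00042643,
       -0.00087319]), 'tau': array([-3.44273685e-04, -4.80621314e+01,  2.98535603e+01,  1.93235383e-02,
       -1.40115039e-04,  4.05018909e-06]), 'tcp_pos': array([ 0.18665969, -0.54331836,  0.23041947]), 'orientation': array([-9.03685285e-04,  9.86350755e-01,  1.64655309e-01, -3.81862710e-05]), 'wrist_force': array([-0.65867891,  0.04773989,  0.89372571]), 'ft_torque': array([-0.00011143, -0.00277935, -0.03522007]), 'finger_gap': 0.08543586114638785}
scene 55.90210751024188 262.3350574197489 191.92484091369693 [[-0.51846465  0.85504741  0.00939837  0.3180418 ]
 [ 0.63235305  0.39078442 -0.66889249 -0.26084895]
 [-0.57560753 -0.34085402 -0.74329975  1.36543121]
 [ 0.          0.          0.          1.        ]]
top 56.317021937846654 254.3716565851832 189.77858293367956 [[ 0.02770303 -0.99951702  0.01408113 -0.02389671]
 [-0.99334248 -0.02910217 -0.11146203  0.6046628 ]
 [ 0.11181799 -0.01089955 -0.99366893  0.97201751]
 [ 0.          0.          0.          1.        ]]
```

View pics/scene0.png

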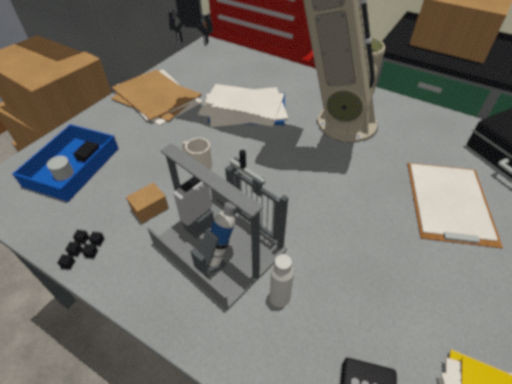

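View pics/top0.png

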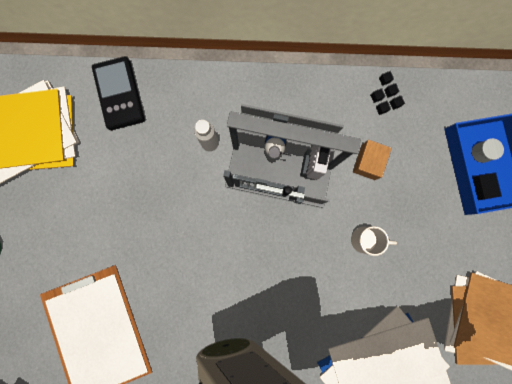

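Run:
```python
import cv2,pickle
d=pickle.load(open("cam0.pkl","rb"))
f=d["scene"]["frame"][:,:,::-1]
cv2.imwrite("pics/s_crop.png",cv2.resize(f[110:310,150:400],None,fx=3,fy=3,interpolation=cv2.INTER_CUBIC))
f=d["top"]["frame"][:,:,::-1]
cv2.imwrite("pics/t_crop.png",cv2.resize(f[0:200,150:400],None,fx=3,fy=3,interpolation=cv2.INTER_CUBIC))
```

```text
(no output)
```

View pics/s_crop.png

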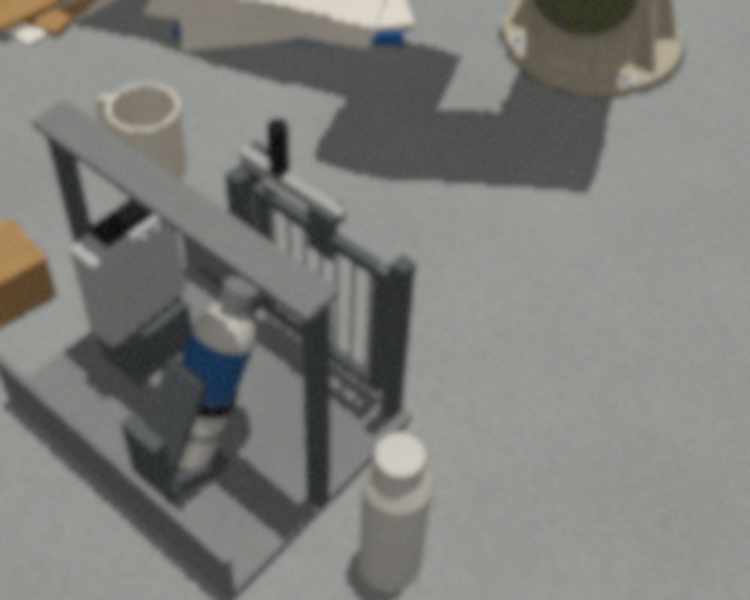

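View pics/t_crop.png

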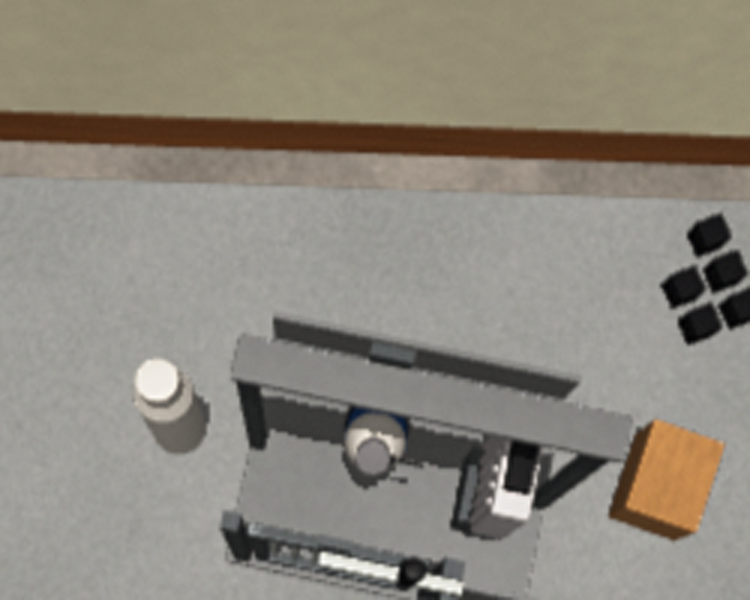

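```bash
cat > h.py <<'E'
import numpy as np
def proj(c,P):
    P=np.atleast_2d(P); T=c["camera_from_world"]; q=P@T[:3,:3].T+T[:3,3]
    f=c["frame"].shape[0]/2/np.tan(np.radians(c["vertical_fov"])/2)
    return np.c_[c["cx"]+f*q[:,0]/q[:,2],c["cy"]+f*q[:,1]/q[:,2]]
def w(p,L):
    L=np.atleast_2d(L);c,s=np.cos(p[2]),np.sin(p[2])
    return np.c_[p[0]+c*L[:,0]-s*L[:,1],p[1]+s*L[:,0]+c*L[:,1],L[:,2]]
E
cat > fit.py <<'E'
from h import *
import pickle
from scipy.optimize import least_squares
d=pickle.load(open("cam0.pkl","rb"))
def L(hx): return np.array([[hx+.034,.145,.28],[hx,.145,.28],[hx+.034,-.145,.28],[hx,-.145,.28],[-.06,.128,.215],[-.073,-.015,.262],[hx-.014,.03,.178]])
top=np.array([[243,337],[232,380],[633,415],[625,460],[233,520],[412,568],[374,456]])/3+[150,0]
sc=np.array([[37,125],[70,105],[297,315],[332,288],[400,262],[278,124],[240,285]])/3+[150,110]
sc=sc[[2,3,0,1,4,5,6]]
def r(p):
    W=w(p,L(p[3])); return np.r_[proj(d["top"],W)-top,proj(d["scene"],W)-sc].ravel()
s=least_squares(r,[.7,-.1,0,.03],loss="soft_l1")
print(s.x,np.degrees(s.x[2]));print(r(s.x).reshape(-1,2).round(1))
p=s.x
W=w(p,L(p[3]));print(W.round(4)); print("hinge",w(p,[-.06,.115,.24]),"knob",w(p,[-.073,-.015,.24]))
np.save("bay.npy",p)
E
python3 fit.py
```

```text
[ 0.65681534 -0.07696392 -0.1896026   0.03282973] -10.863428578480343
[[-0.6 -2.4]
 [-0.5 -1.8]
 [ 0.5  0.3]
 [ 0.3  0.4]
 [-0.9 -0.4]
 [ 1.1  0.1]
 [-0.3  0.7]
 [ 1.6  0.8]
 [ 1.6 -0.1]
 [-3.  -2.7]
 [-2.3 -3. ]
 [ 0.4 -0.1]
 [-0.5 -0.7]
 [-0.1 -0.1]]
[[ 0.7498  0.0528  0.28  ]
 [ 0.7164  0.0593  0.28  ]
 [ 0.6951 -0.232   0.28  ]
 [ 0.6617 -0.2256  0.28  ]
 [ 0.622   0.0601  0.215 ]
 [ 0.5823 -0.0779  0.262 ]
 [ 0.681  -0.0511  0.178 ]]
hinge [[0.61956448 0.04728331 0.24      ]] knob [[ 0.58229653 -0.0779369   0.24      ]]
```

```bash
cat > ov.py <<'E'
from h import *
import cv2,pickle
d=pickle.load(open("cam0.pkl","rb"));p=np.load("bay.npy");hx=p[3]
quads=[[[hx+.034,.145,.28],[hx,.145,.28],[hx,-.145,.28],[hx+.034,-.145,.28]],
[[-.07,.145,0],[-.07,-.145,0],[.16,-.145,0],[.16,.145,0]],
[[-.06,.115,.03],[-.06,-.03,.03],[-.06,-.03,.195],[-.06,.115,.195]],
[[-.073,-.015,.21],[-.073,-.015,.262]]]
for n,(x0,y0) in (("scene",(150,110)),("top",(150,0))):
    f=cv2.resize(np.ascontiguousarray(d[n]["frame"][y0:y0+200,x0:x0+250,::-1]),None,fx=3,fy=3,interpolation=cv2.INTER_CUBIC)
    for q in quads:
        u=((proj(d[n],w(p,q))+.5-[x0,y0])*3).round().astype(int)
        cv2.polylines(f,[u],True,(0,0,255),1)
    u=((proj(d[n],w(p,[[hx-.014,.03,.178]]))+.5-[x0,y0])*3).round().astype(int)[0]
    cv2.circle(f,tuple(int(v) for v in u),3,(0,255,0),-1)
    cv2.imwrite(f"pics/ov_{n}.png",f)
E
python3 ov.py
```

```text
(no output)
```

View pics/ov_scene.png

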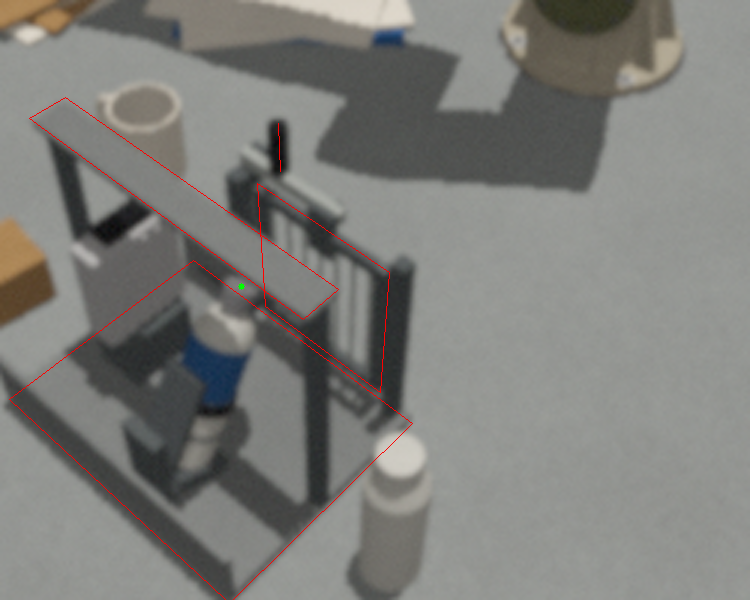

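View pics/ov_top.png

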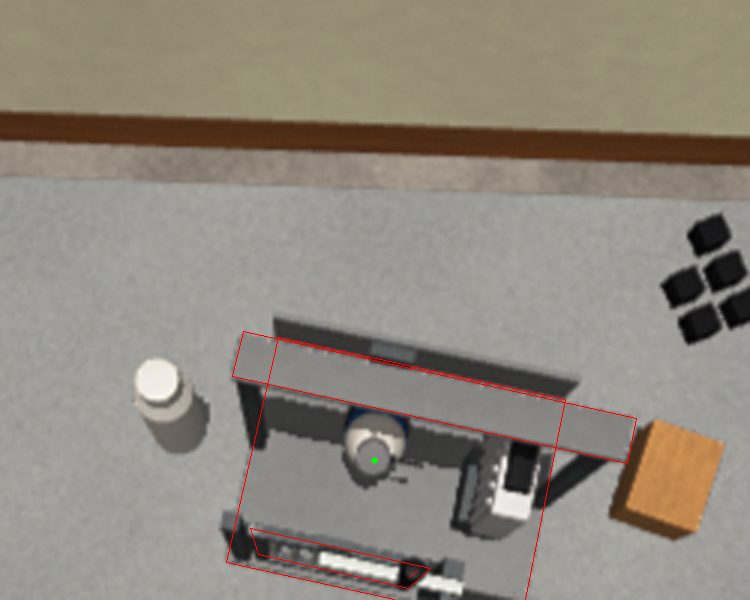

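step_arm(
  series=[
    [[1,1,4],0.18,0],
    [[4,5,8],0.36,0],
    [[8,9,9],0.54,0],
    [[12,13,9],0.72,0],
    [[15,17,9],0.9,0],
  ],
)

```text
clock: 0.72
tcp_pos: [0.3379, -0.3719, 0.3203]
orientation: [-0.001, 0.815, 0.58, -0.0]
wrist_force: [0.1, 0.7, 0.0]
finger_gap: 0.0856
```

step_arm(
  series=[
    [[4,4,0],0.18,0],
    [[8,8,0],0.36,0],
    [[12,12,0],0.54,0],
    [[16,16,0],0.72,0],
    [[18,20,0],0.9,0],
  ],
)

```text
clock: 1.35
tcp_pos: [0.5193, -0.1702, 0.3194]
orientation: [-0.001, 0.478, 0.878, -0.001]
wrist_force: [0.9, -0.3, 0.0]
finger_gap: 0.0855
```

step_arm(
  series=[
    [[1,2,0],0.18,0],
    [[2,4,0],0.36,0],
    [[3,6,0],0.54,0],
    [[4,7,0],0.72,0],
    [[4,8,0],0.9,0],
  ],
)

```text
clock: 1.98
tcp_pos: [0.5596, -0.0896, 0.3185]
orientation: [-0.001, 0.045, 0.999, -0.001]
wrist_force: [-0.1, -0.1, -0.1]
finger_gap: 0.0852
```

step_arm(
  series=[
    [[0,0,0],0.18,0],
    [[0,0,0],0.36,0],
    [[0,0,0],0.54,0],
    [[0,0,0],0.72,0],
    [[0,0,0],0.9,0],
  ],
)

```text
clock: 2.6
tcp_pos: [0.5594, -0.0895, 0.3179]
orientation: [-0.001, -0.396, 0.918, -0.001]
wrist_force: [0.1, 0.3, -0.6]
finger_gap: 0.0856
```

Run:
```python
from workcell import env
import numpy as np
s=env.get_state();o=s["orientation"];print(s["clock"],s["tcp_pos"],s["joint_pos"].round(3),(2*np.arctan2(o[2],o[1]))%6.2832)
```

```text
2.6 [ 0.55939227 -0.08952051  0.31793911] [-0.299  0.292  0.227  1.507 -0.003 -1.114] 3.95653744520086
```

step_arm(
  series=[
    [[1,0.5,0],0.18,0],
    [[2.3,1.15,0],0.36,0],
    [[2.3,1.15,0],0.54,0],
    [[2.3,1.15,0],0.566,0],
    [[2.3,1.15,0],0.566,0],
  ],
)

```text
clock: 3.22
tcp_pos: [0.5822, -0.078, 0.3177]
orientation: [-0.001, -0.636, 0.772, -0.001]
wrist_force: [0.1, 0.4, 0.1]
finger_gap: 0.0853
```

```bash
cat > look.py <<'E'
import sys
from workcell import env
from h import *
import cv2,pickle
t=sys.argv[1]; s=env.get_state();o=s["orientation"];print(s["clock"],s["tcp_pos"],s["joint_pos"].round(3),(2*np.arctan2(o[2],o[1]))%6.2832)
d={}
out=[]
for n,(x0,y0) in (("scene",(180,110)),("top",(200,80))):
    c=env.read_camera(n);d[n]=c
    f=cv2.resize(c["frame"][y0:y0+150,x0:x0+150,::-1],None,fx=2.66,fy=2.66,interpolation=cv2.INTER_CUBIC)
    out.append(f)
pickle.dump(d,open(f"cam_{t}.pkl","wb"))
cv2.imwrite(f"pics/{t}.png",np.hstack(out))
E
python3 look.py a
```

```text
3.225 [ 0.58222132 -0.07803322  0.31771489] [-0.268  0.335  0.285  1.521 -0.003 -1.647] 4.519991646736348
```

View pics/a.png

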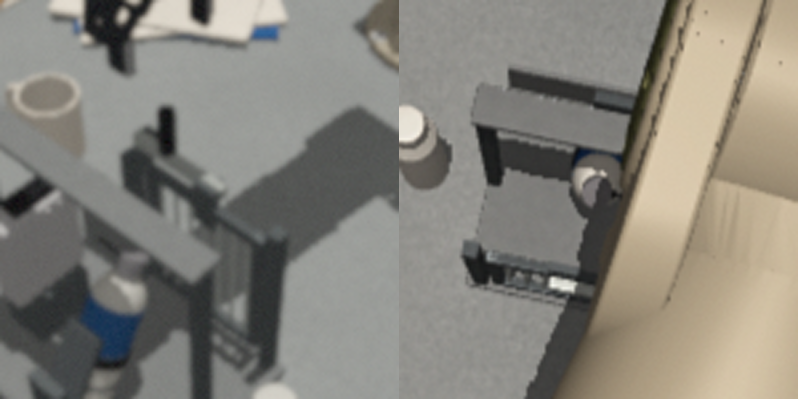

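step_arm(
  series=[
    [[0,0,-3],0,0],
    [[0,0,-6],0,0],
    [[0,0,-8],0,0],
    [[0,0,-9.5],0,0],
    [[0,0,-9.5],0,0],
  ],
  newtons=30,
)

```text
clock: 3.95
tcp_pos: [0.5816, -0.078, 0.2219]
orientation: [-0.002, -0.636, 0.772, -0.0]
wrist_force: [-0.5, 0.9, 0.7]
finger_gap: 0.0854
```

```bash
python3 look.py b
```

```text
3.95 [ 0.58156871 -0.07797822  0.2219348 ] [-0.268  0.34   0.061  1.293 -0.003 -1.647] 4.519867571911031
```

View pics/b.png

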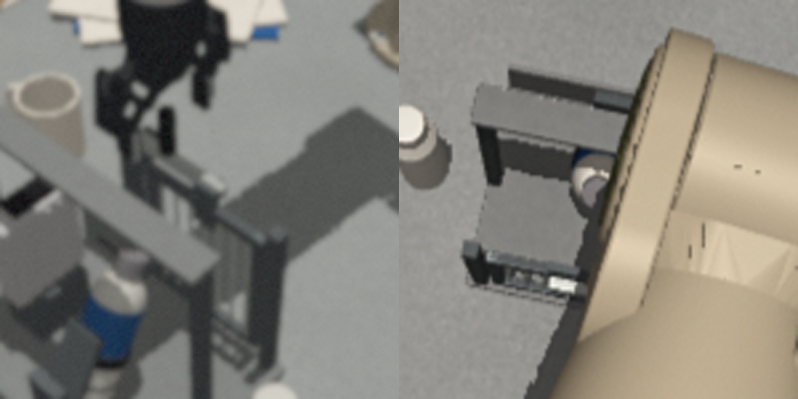

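step_arm(
  series=[
    [[0,0,0],0,120],
    [[0,0,0],0,200],
    [[0,0,0],0,230],
    [[0,0,0],0,230],
    [[0,0,0],0,230],
  ],
  newtons=30,
)

```text
clock: 4.68
tcp_pos: [0.5827, -0.0782, 0.2239]
orientation: [-0.001, -0.636, 0.772, -0.002]
wrist_force: [0.5, 0.4, 1.9]
finger_gap: 0.017
```

step_arm(
  series=[
    [[0.05,0.3,0.42],0,230],
    [[0.12,0.63,0.85],0,230],
    [[0.19,1.0,1.25],0,230],
    [[0.26,1.37,1.6],0,230],
    [[0.26,1.37,1.6],0,230],
  ],
)

```text
clock: 5.3
tcp_pos: [0.5852, -0.0638, 0.2398]
orientation: [-0.001, -0.636, 0.771, -0.001]
wrist_force: [-0.7, 0.1, -6.1]
finger_gap: 0.0173
```

```bash
python3 look.py c
```

```text
5.3 [ 0.58516859 -0.0638334   0.23979751] [-0.244  0.337  0.101  1.333 -0.003 -1.623] 4.520961980190693
```

View pics/c.png

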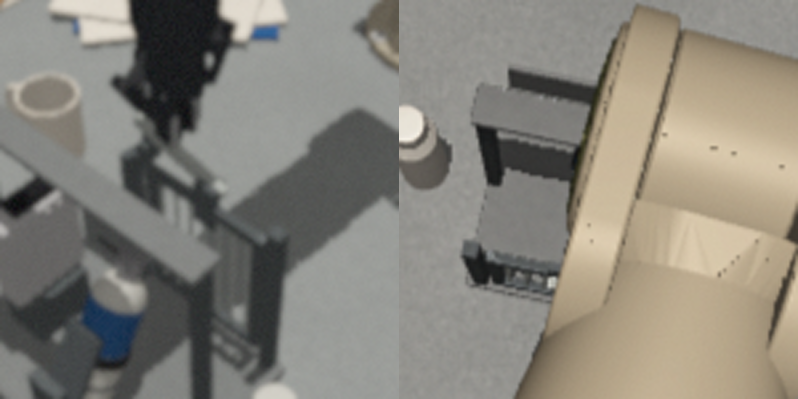

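```bash
cat > arc.py <<'E'
import numpy as np,sys
a=np.array([float(sys.argv[1]),float(sys.argv[2])]);H=np.array([.6196,.0473]);v=a-H
print(np.hypot(*v),np.degrees(np.arctan2(v[1],v[0])))
for phi in map(float,sys.argv[3:]):
    t=-np.radians(phi);R=np.array([[np.cos(t),-np.sin(t)],[np.sin(t),np.cos(t)]])
    print(phi,((R@v-v)*100).round(2),round(t,3))
E
python3 arc.py .5852 -.0638 7 15 23 31 38
```

```text
0.1163037832574676 -107.20414373300544
7.0 [-1.33  0.5 ] -0.122
15.0 [-2.76  1.27] -0.262
23.0 [-4.07  2.23] -0.401
31.0 [-5.23  3.36] -0.541
38.0 [-6.11  4.47] -0.663
```

step_arm(
  series=[
    [[-1.33,0.5,0],-0.122,230],
    [[-2.76,1.27,0],-0.262,230],
    [[-4.07,2.23,0],-0.401,230],
    [[-5.23,3.36,0],-0.541,230],
    [[-6.11,4.47,0],-0.663,230],
  ],
)

```text
clock: 6.02
tcp_pos: [0.5234, -0.019, 0.2399]
orientation: [-0.001, -0.348, 0.937, -0.001]
wrist_force: [0.6, 0.2, -7.1]
finger_gap: 0.0172
```

```bash
python3 look.py d
```

```text
6.025 [ 0.52340455 -0.01895985  0.23986429] [-0.188  0.212 -0.068  1.292 -0.003 -0.9  ] 3.8534941918432897
```

View pics/d.png

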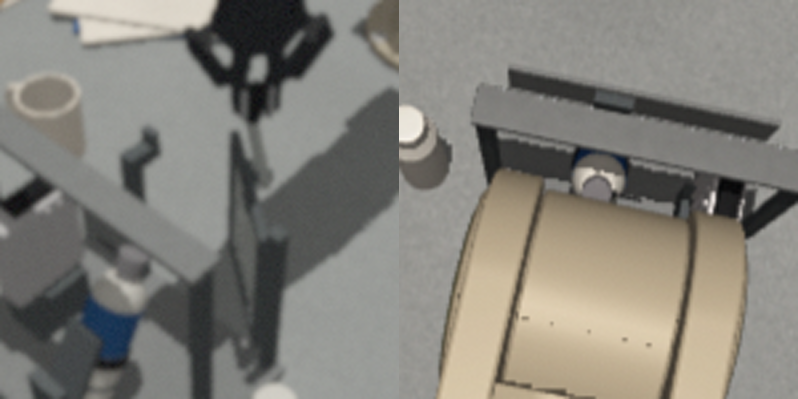

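```bash
python3 arc.py .5234 -.0190 8 17 26 34 42; python3 arc.py .5234 -.0190 50
```

```text
0.1168337708027949 -145.4258085258848
8.0 [-0.83  1.4 ] -0.14
17.0 [-1.52  3.1 ] -0.297
26.0 [-1.93  4.89] -0.454
34.0 [-2.06  6.51] -0.593
42.0 [-1.97  8.14] -0.733
0.1168337708027949 -145.4258085258848
50.0 [-1.64  9.74] -0.873
```

step_arm(
  series=[
    [[-0.83,1.4,0],-0.14,230],
    [[-1.52,3.1,0],-0.297,230],
    [[-1.93,4.89,0],-0.454,230],
    [[-2.06,6.51,0],-0.593,230],
    [[-1.97,8.14,0],-0.733,230],
  ],
)

```text
clock: 6.75
tcp_pos: [0.5034, 0.0627, 0.24]
orientation: [-0.001, 0.01, 1.0, -0.001]
wrist_force: [-0.9, -2.6, -7.6]
finger_gap: 0.0169
```

```bash
python3 look.py e
python3 - <<'E'
from workcell import env
p=env.get_state()["tcp_pos"]
import os
os.system(f"python3 arc.py {p[0]} {p[1]} 8")
E
```

```text
6.75 [0.50337966 0.06271279 0.2400028 ] [-0.033  0.182 -0.105  1.287 -0.002 -0.014] 3.122314731919552
0.11697041744124956 171.94909176809668
8.0 [0.34 1.6 ] -0.14
```

View pics/e.png

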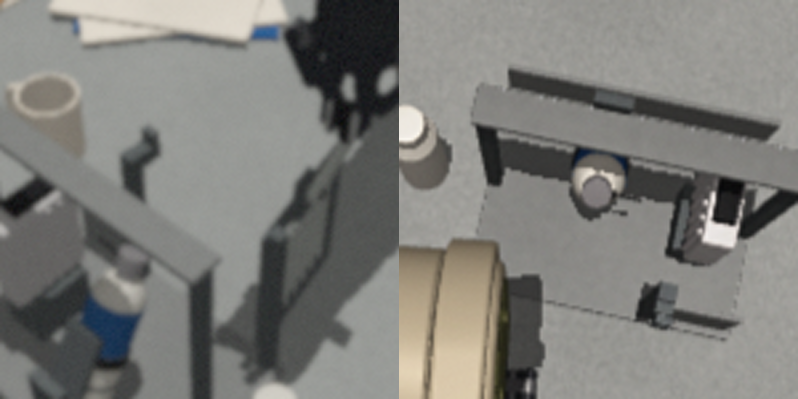

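step_arm(
  series=[
    [[0.34,1.6,0],-0.14,230],
    [[0.04,1.65,-0.4],-0.14,230],
    [[-0.32,1.7,-0.83],-0.14,230],
    [[-0.7,1.75,-1.2],-0.14,230],
    [[-1.01,1.8,-1.55],-0.14,230],
  ],
)

```text
clock: 7.48
tcp_pos: [0.4963, 0.0812, 0.2274]
orientation: [0.003, 0.074, 0.997, 0.0]
wrist_force: [-0.3, 1.0, 5.0]
finger_gap: 0.0169
```

step_arm(
  series=[
    [[0,0,0],0,230],
    [[0,0,0],0,150],
    [[0,0,0],0,60],
    [[0,0,0],0,20],
    [[0,0,0],0,0],
  ],
)

```text
clock: 8.1
tcp_pos: [0.4963, 0.0812, 0.2273]
orientation: [0.003, 0.073, 0.997, 0.0]
wrist_force: [0.4, 0.5, -0.5]
finger_gap: 0.085
```

```bash
python3 look.py f
```

```text
8.1 [0.49634376 0.08121803 0.22730501] [ 2.000e-03  1.700e-01 -1.500e-01  1.245e+00  1.000e-03  1.490e-01] 2.9948348179339606
```

View pics/f.png

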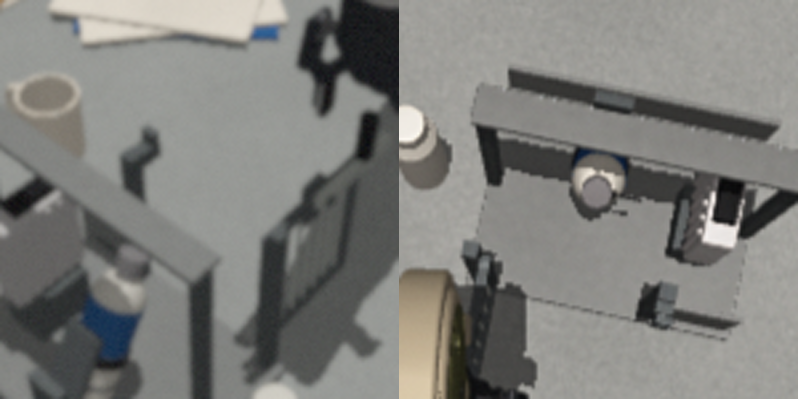

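step_arm(
  series=[
    [[0,0,3],0,0],
    [[0,0,6],0,0],
    [[0,-1,9],0.17,0],
    [[0,-3,12],0.35,0],
    [[0,-5,14],0.52,0],
  ],
)

```text
clock: 8.82
tcp_pos: [0.4966, 0.0309, 0.3689]
orientation: [0.003, -0.189, 0.982, 0.001]
wrist_force: [0.8, 0.9, 0.2]
finger_gap: 0.0851
```

step_arm(
  series=[
    [[0,-1,0],0.17,0],
    [[0,-1,0],0.17,0],
  ],
)

```text
clock: 9.07
tcp_pos: [0.4967, 0.0204, 0.369]
orientation: [0.004, -0.27, 0.963, 0.001]
wrist_force: [-0.1, 1.0, 1.0]
finger_gap: 0.0857
```

Run:
```python
from workcell import env
from h import *
import cv2,pickle
s=env.get_state();print(s["tcp_pos"],s["orientation"],s["joint_pos"].round(3))
c=env.read_camera("scene");pickle.dump([s,c],open("grip.pkl","wb"))
u=proj(c,s["tcp_pos"])[0];print(u)
x0,y0=int(u[0])-65,int(u[1])-100
y0=max(y0,0)
f=cv2.resize(c["frame"][y0:y0+130,x0:x0+130,::-1],None,fx=4.6,fy=4.6,interpolation=cv2.INTER_CUBIC)
# grid: lateral axis along tool y & up
q=s["orientation"];from scipy.spatial.transform import Rotation as R
M=R.from_quat([q[1],q[2],q[3],q[0]]).as_matrix();print(M.round(3))
for lat in (-.075,-.057,-.0425,0,.0425,.057,.075):
  P=[s["tcp_pos"]+M[:,1]*lat-M[:,2]*b for b in (0,.15)]
  a=((proj(c,P)-[x0,y0])*4.6).astype(int);cv2.line(f,tuple(map(int,a[0])),tuple(map(int,a[1])),(0,0,255),1)
for b in (0,.013,.073,.1,.15):
  P=[s["tcp_pos"]+M[:,1]*l-M[:,2]*b for l in (-.08,.08)]
  a=((proj(c,P)-[x0,y0])*4.6).astype(int);cv2.line(f,tuple(map(int,a[0])),tuple(map(int,a[1])),(0,255,0),1)
cv2.imwrite("pics/g.png",f)
```

```text
[0.49674094 0.02038282 0.36903205] [ 0.00355584 -0.26992059  0.96287534  0.0011419 ] [-0.124  0.154  0.175  1.586  0.005 -0.67 ]
[299.23136697 107.7883693 ]
[[-0.854 -0.52   0.006]
 [-0.52   0.854  0.004]
 [-0.007  0.    -1.   ]]
```

View pics/g.png

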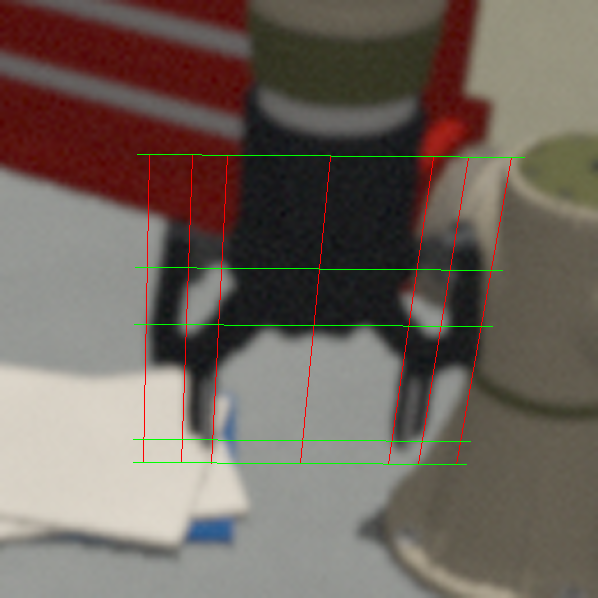

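Run:
```python
from h import *
import pickle,cv2
d=pickle.load(open("cam_f.pkl","rb"));p=np.load("bay.npy");hx=p[3]
out=[]
for n,(x0,y0) in (("scene",(185,150)),("top",(235,105))):
    z=8 if 0 else 6.5
    f=cv2.resize(np.ascontiguousarray(d[n]["frame"][y0:y0+60,x0:x0+60,::-1]),None,fx=z,fy=z,interpolation=cv2.INTER_CUBIC)
    S=lambda q:((proj(d[n],w(p,q))+.5-[x0,y0])*z).round().astype(int)
    t=np.linspace(0,6.2832,30);A=np.array([hx-.014,.03,.178])
    e1=np.array([np.cos(np.pi/6),0,.5]);e2=np.array([0,1,0])
    C=A+.014*(np.outer(np.cos(t),e1)+np.outer(np.sin(t),e2))
    cv2.polylines(f,[S(C)],True,(0,255,0),1)
    cv2.polylines(f,[S([[hx,-.1,.272],[hx,.14,.272]])],False,(0,0,255),1)
    cv2.polylines(f,[S([[hx,-.1,.28],[hx,.14,.28]])],False,(255,0,255),1)
    out.append(f)
cv2.imwrite("pics/cap.png",np.hstack(out))
```

```text
(no output)
```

View pics/cap.png

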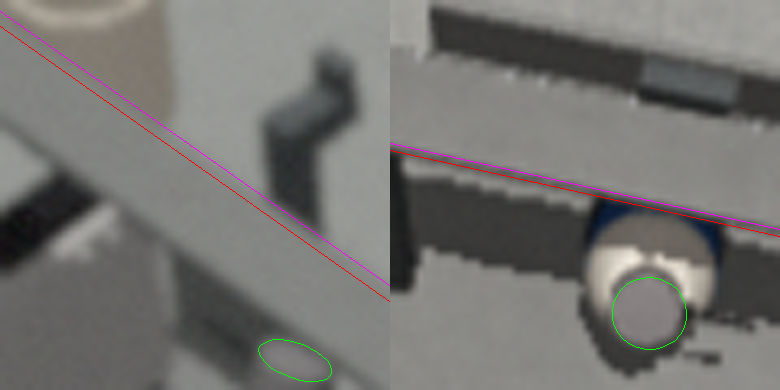

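step_arm(
  series=[
    [[1.5,-1.2,0],0.17,0],
    [[3,-2.4,0],0.34,0],
    [[4.5,-3.6,0],0.51,0],
    [[6.75,-4.9,0],0.68,0],
    [[6.75,-4.9,0],0.835,0],
  ],
)

```text
clock: 9.75
tcp_pos: [0.5651, -0.0283, 0.3671]
orientation: [0.002, -0.637, 0.77, 0.003]
wrist_force: [0.5, -0.5, -0.2]
finger_gap: 0.0854
```

step_arm(
  series=[
    [[0,0,-4],0,0],
    [[0,0,-9],0,0],
    [[0,0,-14],0,0],
    [[0,0,-18],0,0],
    [[0,0,-19],0,0],
  ],
)

```text
clock: 10.38
tcp_pos: [0.5628, -0.0272, 0.1739]
orientation: [-0.0, -0.637, 0.771, 0.006]
wrist_force: [-0.3, -0.0, 0.3]
finger_gap: 0.0855
```

```bash
python3 look.py i
```

```text
10.375 [ 0.56277105 -0.02720642  0.17385148] [-0.195  0.32  -0.086  1.174  0.007 -1.576] 4.522507248663042
```

View pics/i.png

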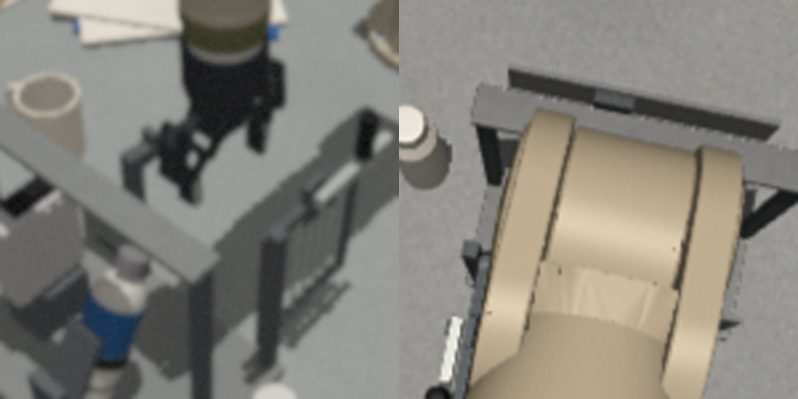

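step_arm(
  series=[
    [[2,-0.42,-0.2],0,0],
    [[4,-0.85,-0.4],0,0],
    [[5,-1.06,-0.5],0,0],
    [[5.85,-1.24,-0.5],0,0],
    [[5.85,-1.24,-0.5],0,0],
  ],
)

```text
clock: 11.1
tcp_pos: [0.6235, -0.0402, 0.1718]
orientation: [0.001, -0.637, 0.771, 0.004]
wrist_force: [0.0, -0.5, 0.3]
finger_gap: 0.0857
```

```bash
python3 look.py j
python3 - <<'E'
from workcell import env
from h import *
from scipy.spatial.transform import Rotation as R
import cv2,pickle
s=env.get_state();q=s["orientation"];M=R.from_quat([q[1],q[2],q[3],q[0]]).as_matrix();print(M.round(4))
p=np.load("bay.npy");c,si=np.cos(p[2]),np.sin(p[2])
def loc(P):
    d=P[:2]-p[:2];return np.array([c*d[0]+si*d[1],-si*d[0]+c*d[1],P[2]])
for sg in (1,-1):
    print(loc(s["tcp_pos"]+sg*M[:,1]*.057-M[:,2]*.013),loc(s["tcp_pos"]+sg*M[:,1]*.068-M[:,2]*.107))
f=pickle.load(open("cam_j.pkl","rb"))["scene"]["frame"][125:215,190:300,::-1]
cv2.imwrite("pics/j2.png",cv2.resize(f,None,fx=6,fy=6,interpolation=cv2.INTER_CUBIC))
E
```

```text
11.1 [ 0.62346003 -0.04024699  0.17183147] [-0.196  0.434  0.077  1.218  0.007 -1.578] 4.523024198811379
[[-0.1881 -0.9821 -0.004 ]
 [-0.9821  0.1881  0.008 ]
 [-0.0071  0.0054 -1.    ]]
[-0.0974763   0.02972832  0.18486765] [-0.10796832  0.02905356  0.27892329]
[0.01652203 0.02977625 0.18425212] [0.02802968 0.02911074 0.27818897]
```

View pics/j2.png

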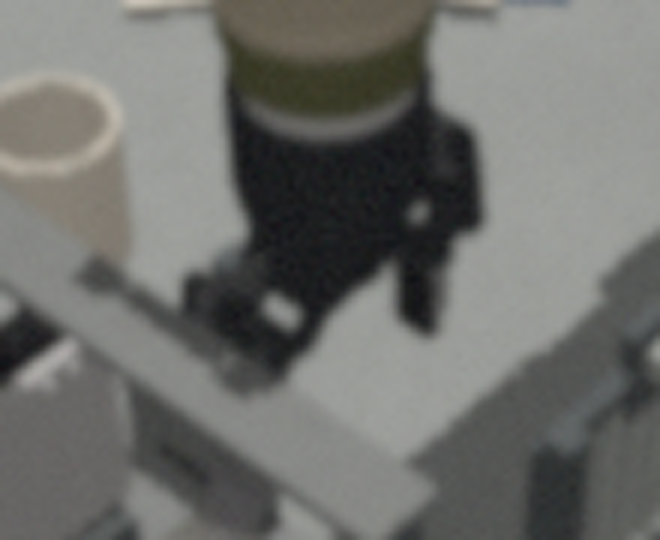

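step_arm(
  series=[
    [[-0.1,0.02,-0.3],0,0],
    [[-0.1,0.02,-0.6],0,0],
    [[-0.1,0.02,-0.8],0,0],
    [[-0.1,0.02,-0.9],0,0],
  ],
)

```text
clock: 11.7
tcp_pos: [0.6214, -0.0398, 0.1623]
orientation: [0.001, -0.637, 0.771, 0.005]
wrist_force: [-0.3, -0.3, 0.1]
finger_gap: 0.0853
```

step_arm(
  series=[
    [[0,0,-0.1],0,0],
    [[0,0,-0.2],0,0],
    [[0,0,-0.3],0,0],
  ],
)

```text
clock: 12.08
tcp_pos: [0.6218, -0.0399, 0.1598]
orientation: [0.001, -0.637, 0.771, 0.004]
wrist_force: [-1.1, -0.3, 2.9]
finger_gap: 0.0855
```

step_arm(
  series=[
    [[0,0,-0.15],0,0],
    [[0,0,-0.3],0,0],
    [[0,0,-0.4],0,0],
    [[0,0,-0.4],0,0],
  ],
)

```text
clock: 12.58
tcp_pos: [0.6231, -0.0401, 0.157]
orientation: [0.002, -0.637, 0.771, 0.003]
wrist_force: [0.3, 0.3, 6.5]
finger_gap: 0.0854
```

step_arm(
  series=[
    [[-0.1,0.02,-0.15],0,0],
    [[-0.1,0.02,-0.3],0,0],
    [[-0.1,0.02,-0.4],0,0],
    [[-0.1,0.02,-0.4],0,0],
  ],
)

```text
clock: 13.08
tcp_pos: [0.624, -0.0403, 0.1549]
orientation: [0.004, -0.637, 0.771, 0.001]
wrist_force: [0.7, -0.5, 9.3]
finger_gap: 0.0848
```

```bash
python3 look.py k
python3 - <<'E'
import cv2,pickle
f=pickle.load(open("cam_k.pkl","rb"))["scene"]["frame"][125:215,190:300,::-1]
cv2.imwrite("pics/k2.png",cv2.resize(f,None,fx=6,fy=6,interpolation=cv2.INTER_CUBIC))
E
```

```text
13.075 [ 0.62401312 -0.04026035  0.15491411] [-0.196  0.437  0.038  1.169  0.007 -1.578] 4.523156688545474
```

View pics/k2.png

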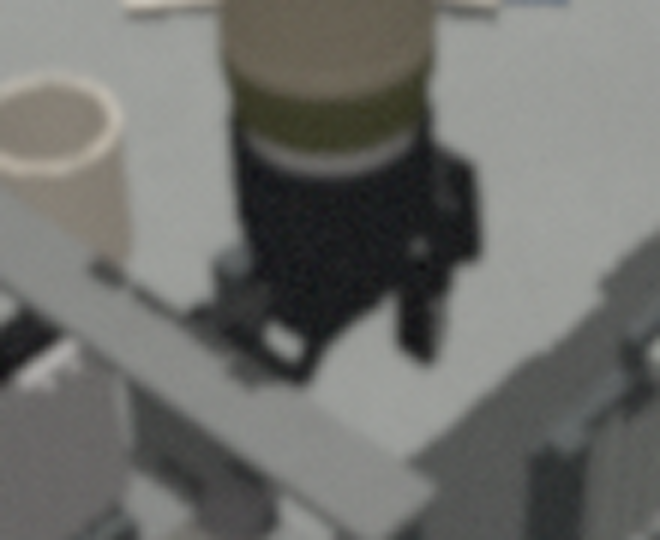

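step_arm(
  series=[
    [[-0.15,0.03,-0.2],0,0],
    [[-0.2,0.04,-0.4],0,0],
    [[-0.2,0.04,-0.5],0,0],
    [[-0.2,0.04,-0.5],0,0],
  ],
)

```text
clock: 13.68
tcp_pos: [0.6231, -0.0401, 0.1513]
orientation: [0.005, -0.637, 0.771, -0.0]
wrist_force: [-1.2, 0.0, 8.0]
finger_gap: 0.0854
```

step_arm(
  series=[
    [[-0.1,0.02,-0.2],0,0],
    [[-0.1,0.02,-0.4],0,0],
    [[-0.1,0.02,-0.5],0,0],
    [[-0.1,0.02,-0.5],0,0],
  ],
)

```text
clock: 14.18
tcp_pos: [0.624, -0.0403, 0.1495]
orientation: [0.007, -0.637, 0.771, -0.003]
wrist_force: [-3.0, -0.2, 14.5]
finger_gap: 0.0855
```

```bash
cat > tip.py <<'E'
from workcell import env
from h import *
from scipy.spatial.transform import Rotation as R
s=env.get_state();q=s["orientation"];M=R.from_quat([q[1],q[2],q[3],q[0]]).as_matrix();print(M.round(4))
p=np.load("bay.npy");c,si=np.cos(p[2]),np.sin(p[2])
def loc(P):
    d=P[:2]-p[:2];return np.array([c*d[0]+si*d[1],-si*d[0]+c*d[1],P[2]])
sg=-1
print(loc(s["tcp_pos"]+sg*M[:,1]*.057-M[:,2]*.013),loc(s["tcp_pos"]+sg*M[:,1]*.068-M[:,2]*.107))
E
python3 look.py l;python3 tip.py
python3 - <<'E'
import cv2,pickle
f=pickle.load(open("cam_l.pkl","rb"))["scene"]["frame"][125:235,190:320,::-1]
cv2.imwrite("pics/l2.png",cv2.resize(f,None,fx=5,fy=5,interpolation=cv2.INTER_CUBIC))
E
```

```text
14.175 [ 0.62402203 -0.04027997  0.14951218] [-0.196  0.432  0.017  1.143  0.007 -1.578] 4.5232075963818765
[[-0.188  -0.9821  0.0142]
 [-0.9821  0.1881  0.0045]
 [-0.0071 -0.0131 -0.9999]]
[0.01768622 0.02978095 0.16328556] [0.02745404 0.02911864 0.25741925]
```

View pics/l2.png

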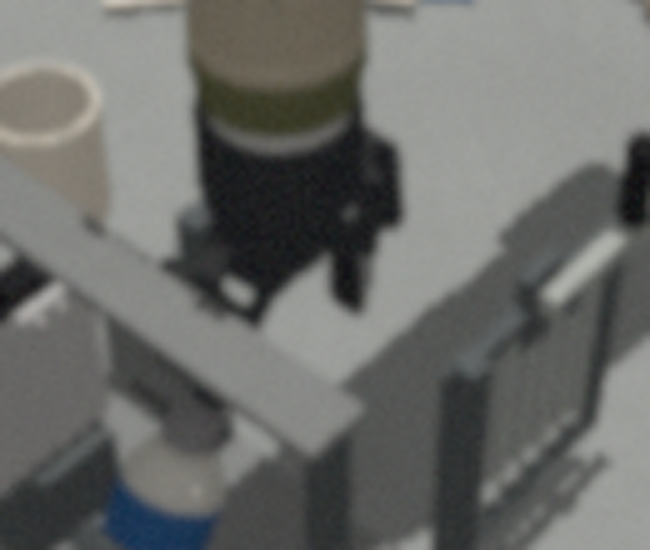

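Run:
```python
import cv2,pickle,numpy as np
o=[]
for t in "fijkl":
    f=pickle.load(open(f"cam_{t}.pkl","rb"))["scene"]["frame"][188:238,212:244,::-1]
    o.append(cv2.resize(f,None,fx=5,fy=8,interpolation=cv2.INTER_CUBIC))
cv2.imwrite("pics/cmp.png",np.hstack(o))
```

```text
(no output)
```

View pics/cmp.png

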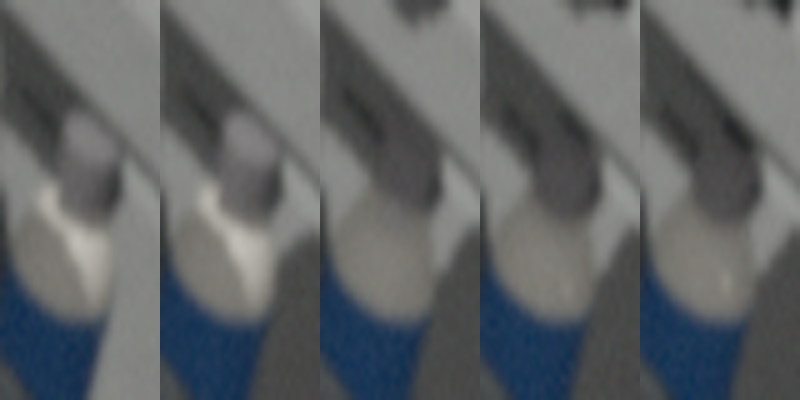

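```bash
cat > capov.py <<'E'
import cv2,pickle,sys
from h import *
p=np.load("bay.npy");hx=p[3];o=[]
for t in sys.argv[2:]:
    d=pickle.load(open(f"cam_{t}.pkl","rb"))["scene"];x0,y0=212,188
    f=np.ascontiguousarray(d["frame"][y0:y0+45,x0:x0+32,::-1])
    f=cv2.convertScaleAbs(cv2.resize(f,None,fx=8,fy=8,interpolation=cv2.INTER_CUBIC),alpha=2,beta=-60)
    g=f.copy()
    T=np.linspace(0,6.2832,30);e1=np.array([np.cos(np.pi/6),0,.5]);e2=np.array([0,1,0]);ax=np.array([-.5,0,.866])
    for dd,col in ((0,(0,255,0)),(.006,(0,0,255))):
        C=np.array([hx-.014,.03,.178])-ax*dd+.014*(np.outer(np.cos(T),e1)+np.outer(np.sin(T),e2))
        u=((proj(d,w(p,C))+.5-[x0,y0])*8).round().astype(int);cv2.polylines(g,[u],True,col,1)
    o.append(g)
cv2.imwrite(sys.argv[1],np.hstack(o))
E
python3 capov.py pics/cmp2.png i k l
```

```text
(no output)
```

View pics/cmp2.png

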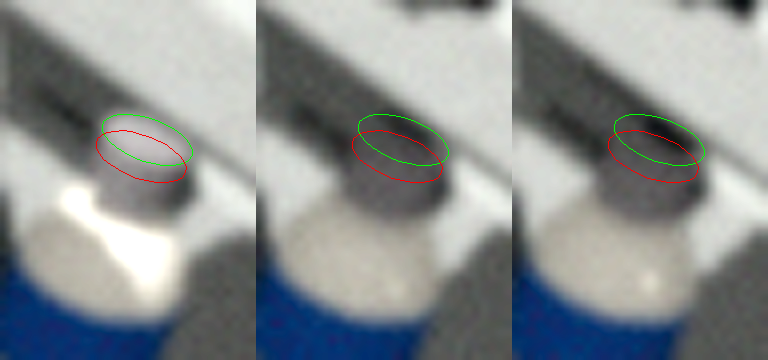

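step_arm(
  series=[
    [[-0.1,0.02,-0.4],0,0],
    [[-0.15,0.03,-0.5],0,0],
    [[-0.15,0.03,-0.5],0,0],
    [[-0.15,0.03,-0.5],0,0],
    [[-0.15,0.03,-0.5],0,0],
  ],
)

```text
clock: 14.9
tcp_pos: [0.6243, -0.0403, 0.149]
orientation: [0.009, -0.637, 0.771, -0.005]
wrist_force: [-6.1, 0.8, 19.8]
finger_gap: 0.0854
```

```bash
python3 look.py m;python3 tip.py; python3 capov.py pics/cmp3.png i l m
```

```text
14.9 [ 0.62427135 -0.04034193  0.14897731] [-0.196  0.427  0.008  1.132  0.007 -1.578] 4.523237027484958
[[-0.188  -0.982   0.0208]
 [-0.9822  0.1881  0.003 ]
 [-0.0069 -0.0199 -0.9998]]
[0.01786321 0.02976851 0.16310906] [0.02699225 0.02912667 0.25730698]
```

View pics/cmp3.png

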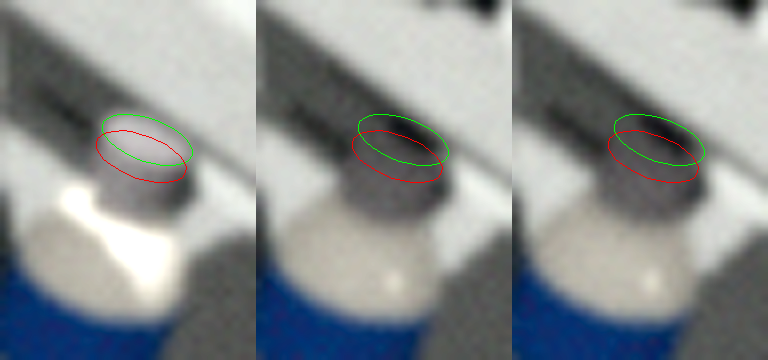

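step_arm(
  series=[
    [[-0.2,0.04,-0.5],0,0],
    [[-0.2,0.04,-0.5],0,0],
    [[-0.2,0.04,-0.5],0,0],
    [[-0.2,0.04,-0.5],0,0],
    [[-0.2,0.04,-0.5],0,0],
  ],
)

```text
clock: 15.62
tcp_pos: [0.6244, -0.0404, 0.1486]
orientation: [0.011, -0.637, 0.771, -0.008]
wrist_force: [-5.3, 0.4, 20.2]
finger_gap: 0.0856
```

step_arm(
  series=[
    [[-0.1,0.02,0.1],0,0],
    [[-0.2,0.04,0.1],0,0],
  ],
)

```text
clock: 15.88
tcp_pos: [0.623, -0.0401, 0.151]
orientation: [0.012, -0.637, 0.771, -0.01]
wrist_force: [0.1, -0.2, 6.0]
finger_gap: 0.0851
```

step_arm(
  series=[
    [[-0.1,0.02,0.2],0,0],
    [[-0.1,0.02,0.2],0,0],
  ],
)

```text
clock: 16.12
tcp_pos: [0.6219, -0.04, 0.1533]
orientation: [0.012, -0.637, 0.771, -0.01]
wrist_force: [-0.7, 0.4, 3.4]
finger_gap: 0.085
```

step_arm(
  series=[
    [[-0.1,0.02,0.2],0,0],
    [[-0.1,0.02,0.2],0,0],
  ],
)

```text
clock: 16.38
tcp_pos: [0.6207, -0.0397, 0.1548]
orientation: [0.012, -0.637, 0.771, -0.009]
wrist_force: [-0.2, -0.4, -0.3]
finger_gap: 0.0854
```

step_arm(
  series=[
    [[-0.1,0.02,0.2],0,0],
    [[-0.1,0.02,0.2],0,0],
  ],
)

```text
clock: 16.62
tcp_pos: [0.6195, -0.0394, 0.1565]
orientation: [0.012, -0.637, 0.771, -0.009]
wrist_force: [0.1, 0.3, -0.3]
finger_gap: 0.0857
```

step_arm(
  series=[
    [[-0.5,0.1,0.6],0,0],
    [[-2,0.4,1],0,0],
    [[-4,0.8,1],0,0],
    [[-6,1.15,1],0,0],
    [[-7,1.35,1],0,0],
  ],
)

```text
clock: 17.25
tcp_pos: [0.5478, -0.0255, 0.167]
orientation: [0.012, -0.637, 0.771, -0.009]
wrist_force: [-0.5, 0.1, 0.2]
finger_gap: 0.0853
```

step_arm(
  series=[
    [[0,0,4],0,0],
    [[0,0,9],0,0],
    [[0,0,14],0,0],
    [[0,0,18],0,0],
    [[0,0,19],0,0],
  ],
)

```text
clock: 17.88
tcp_pos: [0.5487, -0.0256, 0.3603]
orientation: [0.013, -0.637, 0.771, -0.011]
wrist_force: [0.7, 0.5, -0.9]
finger_gap: 0.085
```

step_arm(
  series=[
    [[-4,-4,0],0,0],
    [[-8,-8,0],0,0],
    [[-12,-13,0],0,0],
    [[-15,-18,0],0,0],
    [[-18,-23,0],0,0],
  ],
)

```text
clock: 18.5
tcp_pos: [0.3671, -0.2566, 0.3595]
orientation: [0.013, -0.637, 0.77, -0.011]
wrist_force: [0.2, -0.4, -0.0]
finger_gap: 0.0854
```

```bash
python3 look.py n; python3 capov.py pics/cmp4.png f n
python3 - <<'E'
import cv2,pickle
d=pickle.load(open("cam_n.pkl","rb"))
cv2.imwrite("pics/n_s.png",d["scene"]["frame"][:,:,::-1])
cv2.imwrite("pics/n_t.png",d["top"]["frame"][:,:,::-1])
E
```

```text
18.5 [ 0.36705558 -0.2565667   0.35948923] [-0.807  0.035  0.018  1.53   0.025 -2.189] 4.523717408960877
```

View pics/n_s.png

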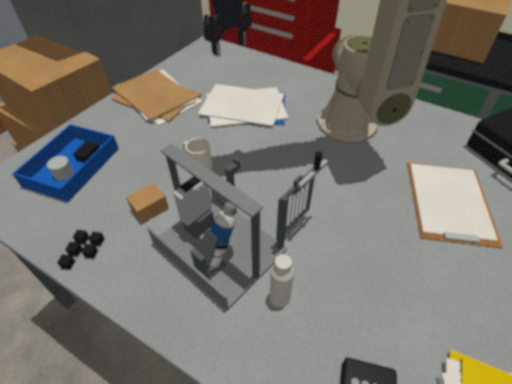

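View pics/n_t.png

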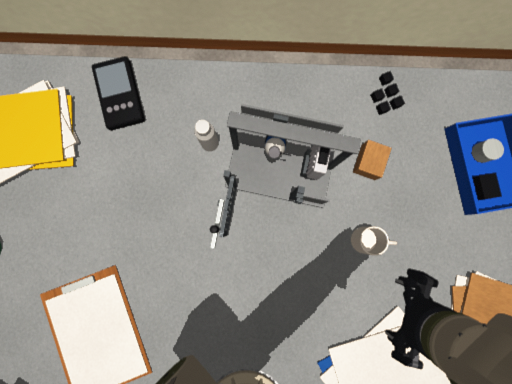

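View pics/cmp4.png

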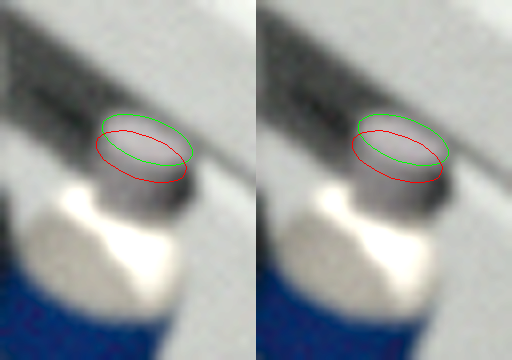

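View pics/n.png

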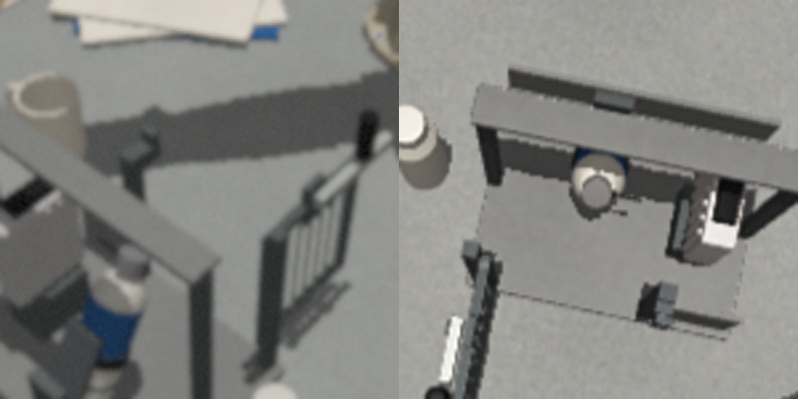

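step_arm(
  series=[
    [[0,0,0],0,0],
    [[0,0,0],0,0],
  ],
)

```text
clock: 18.85
tcp_pos: [0.366, -0.2586, 0.3584]
orientation: [0.013, -0.635, 0.773, -0.01]
wrist_force: [-0.8, 0.1, 0.3]
finger_gap: 0.0857
```

```bash
python3 -c "
from workcell import env
print(env.hand_in())"
```

```text
the job is handed in; nothing more can be done
None
```

I lifted the latch by its knob, swung the gate open about 88°, lowered the latch bar level and let go. I then pressed the nozzle cap and let it spring back. The job was handed in at 18.9 s of the 48 s allowed.

- **How the cap was pressed:** the moves could not tilt the tool, so I pressed with the far finger of the open gripper, kept in front of the hood. The estimated gap to the hood was about 5 mm, and no contact showed in the forces.
- **Evidence it went fully down:** the force stopped following the spring and climbed steeply to about 20 N, holding between roughly 14.2 and 15.6 s. As I raised the finger it fell to 6 N, then 3.4 N, then zero, as the spring should.
- **Final pictures:** the cap is back at its unpressed position, the gate is open and the latch bar is level. The carton, mug and spare can look unmoved.
- **What disagreed:** the finger travelled a few millimetres more than the cap's stroke alone explains. I put this down to finger give and the tip shape, so full depth rests on the force and the picture, not on measured travel.

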